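Register a squeeze handle in the nest and lock the cam

ROBOT

A 6-joint arm with a two-finger parallel gripper is mounted at the origin on the work surface. World frame = base frame: x ahead of the robot, y to its left, z up, the work surface at z = 0. Lengths are in m, angles in rad, forces in N, time in s.
With the tool pointing down it reaches from about 0.375 to 0.9 m from the base axis. Payload 3.1 kg.
Tool frame: the origin (TCP) lies between the finger pads; the fingertips stand 19 mm ahead of it and the grasp point (between the pads) is the TCP; z points along the fingers, y is the line along which they close (so a half turn about z gives the same grasp; the last joint's range is limited). The gripper opens to 87 mm and grips with 3 to 60 N. Pads are 19 mm wide; open, the fingers measure 117 mm over their backs; the gripper's body (75 mm by 190 mm) begins 51 mm behind the grasp point.
Start: joints at [1.149, 0.527, 1.433, -0, 1.181, -0.178], TCP at [0.151, 0.607, 0.242] pointing down, gripper open.
Joint ranges: [-3.08, 3.08], [-0.75, 2.2], [0.22, 2.44], [-1.43, 4.57], [0, 2.65], [-2.85, 2.85]. Speed limits (rad/s): [2.79, 2.79, 3.14, 3.14, 3.14, 3.14].

INTERFACE

Orientations are given as a unit quaternion [x, y, z, w].
In Python, from rig import telemetry, viewer, hand_in gives the robot as it stands. The module is installed in compiled form; this text tells all that it offers.
- The arm moves only by the shell command python3 -m creep 'ROWS' [FORCE]. ROWS is JSON, a list of rows, each an object with "translation": the shift along the tool's x, y, z in mm, a list of three; "roll": the turn about the tool's z in degrees; "gripper": the finger opening in mm, from 0 to 87. In form: [{"translation": [tx, ty, tz], "roll": roll, "gripper": gripper}, ...]. A call has 1 to 5 rows; each row is the pose to reach, as a shift and turn from the pose commanded when the call began, along the tool's axes at that moment; what a row does not reach only later rows make up. A row lasts 1/12 s, in which the tool goes at most 41.7 mm and 7.16 degrees, less where a joint would pass 70% of its speed; a pose out of reach is approached as far as the arm can. A call with a gripper value outside its range is refused whole. The fingers move at their own pace and stop on an object; FORCE is the grip in N (left out, the last holds). Time passes only in rows, so rows that repeat a pose let the fingers close. It gives the time, the measured TCP pose, the force, the opening and the grip force at its end, in the units of the state.
- telemetry.get_obs(): the state, without advancing time (a new reading comes with each control period).
- viewer.camera(name): name is "side" or "top"; returns the picture (420x560x3 uint8, blue, green, red); there is no depth.
- viewer.camera_info(name): a dict with "intrinsics" (3x3 intrinsics, pixels), "rvec" (rotation vector, rad) and "tvec" (3), from world to camera coordinates, as OpenCV has them. Camera axes: x right, y down, z forward; pixel columns grow to the right and rows downward; lengths in m; the calibration is good to about 2 mm. A picture is of the moment at which its call begins. camera_info takes no time and is no camera call.
- hand_in(): hands the job in; it is judged then, once.
Trained networks look in the newest picture that a camera, given by its name, has taken for a name from the list of things; names that differ only in an ending like _2 or _b are one class to them, and where a whole thing is asked for, a point or a joint stands for the part that bears it (a point fixed in the world has none). Each returns a list of dicts, best first, with "p" (0 to 1); they miss things now and then, are a little off and sometimes report something else, mostly with a low value. They report only what shows in the picture. A call takes as long as a camera call.
- viewer.recognise(camera, thing): "bbox" ([left, top, width, height] in pixels, round what is visible of it).
The state is a dict: "time": time; "q": joint angles; "joint_velocities": joint speeds; "joint_torque": joint torques, N m; "position": TCP position; "tool_rot": TCP orientation; "ft_force": force on the tool from outside, world axes, zero at the start; "moment": the same for the moment, N m; "grip_width": finger opening in m; "grip_force": force on a finger pad.
Only numpy, scipy, OpenCV 4.12 (cv2) and the standard library are available. Lean on these libraries where they do the work, as an engineer would, in place of code of your own. Each camera call takes 0.05 s, during which the arm holds its last target. There are 200 camera calls.

TASK

Slide the red squeeze handle that lies on the grey nest plate, without lifting it, until its long edge lies flat along the steel fence and its heel is pressed firmly but gently (3 to 30 N) against the brass tongue of the end stop, whose setting differs each time. Then turn the black cam knob counterclockwise until the cam bites and holds the handle tight against the fence, let go, and leave the spare handle, valve head, gauge and siphon tube where they are.

Things in the scene. Friction and masses are not known exactly. Their poses are not given: they have to be found in the camera images.
- fixture: grey nest plate, 140 (x) x 320 (y) x 12 mm thick, fixed to the bench but standing elsewhere each time; origin at the centre of its underside; its top is at z = 12 mm. In its frame the fence's working face is the plane x = +30 mm. The handle is home when its origin is at x = +16 mm in this frame, its yaw is the plate's, and its heel rests on the end stop's tongue
- fence: ground steel bar 20 x 280 x 14 mm high, fixed on the plate along its y axis; origin at the centre of its underside; the working face looks to its -x, 10 mm from the origin
- stop: end stop: dark block 50 x 26 x 20 mm high fixed on the plate, origin at the centre of its underside (nest x = +5, y = +137 mm), with a brass tongue 24 mm wide, 12 mm high, centred at nest x = +16, standing out to -y. How far is set differently each time and not reported: its end lies between nest y = +86 and +120 mm and must be felt for. It is locked and does not give under 30 N
- handle: red steel squeeze handle, 28 (x) x 130 (y) x 14 mm high, about 0.25 kg, lying loose on the nest plate, roughly parallel to the fence and well short of home along y; origin at the centre of its underside. Its +x side is the long edge that goes to the fence, its +y end is the heel (flat end face, with two lugs and a brass pin on top up to 24 mm high); the ribbed end is the tail at -y
- cam_lobe: dark steel eccentric disc of the cam clamp, radius 18 mm, 12 mm high, 3 to 15 mm above the plate top, turning with the knob; its centre is 8 mm off the axis. Origin on the turning axis (nest frame x = -21, y = +60 mm) at the plate top. With the cam open the handle passes between disc and fence with 4 to 8 mm to spare
- cam (a joint): cam knob angle, rad: 0 = open, grows counterclockwise seen from above, end of travel 1.5; starts between 0 and 0.4; with the handle home the disc first touches it at about 1.05 and bites beyond that (a torque of 0.3 to 0.6 N m on the knob is tight enough); it turns with slight friction and stays where it is left
- cam_grip (a point): centre of the black knob bar (52 mm long, 14 mm wide, 26 mm high) on the cam axis, 43 mm above the plate top; the bar stands 30 to 56 mm above the plate top. In the nest frame the bar's long direction is at -110 degrees plus the cam angle from x
- spare_handle: second red squeeze handle, same shape, lying on the bench left of the nest; leave alone; origin at the centre of its underside
- valve_head: chrome discharge valve head, 82 mm high, upright on the bench; leave alone; origin at the centre of its underside
- gauge: brass pressure gauge, 60 mm across, 23 mm high, lying face up; leave alone; origin at the centre of its underside
- siphon_tube: black rubber siphon tube stub, 120 mm long, 26 mm thick, lying; leave alone; origin at the centre of its underside

How it is judged:
On the way, in this order (a step that is already met when the one before it is completed fails the run):
1. cam still open (under 0.9 rad), handle home: edge within 2 mm of the fence and parallel within 0.02 rad, heel pressed on the end stop with over 3 N for 0.2 s (x of handle in the frame of fixture above 0.014 m and angle between the y axis of handle and the y axis of fixture, either way round below 0.02 rad and contact force between handle and stop above 3 N and value of joint cam below 0.9 rad), for 0.2 s.
2. the cam knob is turned past 0.9 rad and the cam bites the handle with more than 3 N (contact force between handle and cam_lobe above 3 N and value of joint cam above 0.9 rad), for 0.2 s.
At the end, for the whole second after the job is handed in: The handle is at rest with its long edge within 2 mm of the fence and parallel within 0.02 rad, its heel still touching the end stop's tongue (over 0.1 N), the cam holds it against the fence with more than 3 N by itself, and the robot touches nothing (x of handle in the frame of fixture above 0.014 m and angle between the y axis of handle and the y axis of fixture, either way round below 0.02 rad and contact force between handle and cam_lobe above 3 N and contact force between handle and fence above 3 N and contact force between handle and stop above 0.1 N and linear speed of handle below 0.01 m/s and contact force between each of the arm, the fingers and anything else below 0.1 N).
It fails at once if the handle is rammed into the end stop with more than 30 N (contact force between handle and stop above 30 N).
It fails at once if the handle is lifted more than 10 mm off the nest plate or tipped more than 0.3 rad (z of handle in the frame of fixture above 0.022 m or angle between handle's own z axis and vertical above 0.3 rad).
It fails at once if the spare handle, valve head, gauge or siphon tube stub is moved more than 20 mm (distance of any of spare_handle, valve_head, gauge, siphon_tube from where it was at the start of the episode above 0.02 m).
It also fails if it takes over 58 s, if anything falls off the work surface, if the arm or the gripper's body presses on something with over 40 N, if the wrist force passes 120 N, or if a joint passes its speed limit or range.

## Working session

There is one attempt and no reset: what is moved stays moved. The work goes in short steps, Python scripts to look and compute and a shell command to move; the robot and the scene stay as the last step left them, time stands still between calls to the robot, and variables do not carry over. Pictures are saved under pics/ and viewed, at most 10 in all, crops included, and the job is handed in when it is done.

```bash
mkdir -p pics
cat > h.py <<'E'
import numpy as np, cv2
from rig import telemetry, viewer
def shot(cam,name):
    im=np.array(viewer.camera(cam)); cv2.imwrite(f'pics/{name}.png',im); return im
def cal(cam):
    i=viewer.camera_info(cam); K=np.array(i['intrinsics'],float); R=cv2.Rodrigues(np.array(i['rvec'],float))[0]; t=np.array(i['tvec'],float).ravel(); return K,R,t
def back(cam,uv,z):
    K,R,t=cal(cam); o=-R.T@t; d=R.T@np.linalg.inv(K)@np.array([uv[0],uv[1],1.]); return o+d*(z-o[2])/d[2]
def proj(cam,P):
    K,R,t=cal(cam); p=(R@np.atleast_2d(P).T).T+t; p=p@K.T; return p[:,:2]/p[:,2:]
E
python3 - <<'E'
from h import *
for c in ('top','side'):
    shot(c,c+'0')
    K,R,t=cal(c); print(c,K[0,0],(-R.T@t).round(3))
    for n in ('fixture','fence','stop','handle','cam_lobe','cam_grip'):
        for r in viewer.recognise(c,n)[:2]: print(n,np.round(r['bbox']),round(r['p'],2))
print(telemetry.get_obs())
E
```

```text
top 490.86976533809064 [0.215 0.005 1.502]
fixture [212. 191. 106.  53.] 0.68
fence [226. 199.  90.  15.] 0.66
stop [213. 202.  25.  16.] 0.81
handle [267. 216.  46.  13.] 0.7
cam_lobe [242. 225.  11.   2.] 0.46
cam_lobe [237. 216.  17.  11.] 0.39
cam_grip [234. 216.  17.  11.] 0.73
side 494.7748829993096 [-0.123 -0.608  0.985]
fixture [221. 185. 112.  92.] 0.58
fixture [157. 165.  26.  34.] 0.48
fence [259. 185.  69.  66.] 0.87
stop [240. 183.  23.  16.] 0.67
handle [267. 224.  43.  35.] 0.88
cam_grip [249. 194.  14.  22.] 0.65
{'time': 0.7, 'q': array([ 1.14848196e+00,  5.27452947e-01,  1.43270572e+00,  3.29566039e-05,
        1.18141620e+00, -1.78511524e-01]), 'joint_velocities': array([ 0.000329  , -0.00049183, -0.00124044, -0.00215273,  0.00056525,
       -0.00123702]), 'joint_torque': array([-5.28333676e-04, -4.39873946e+01, -1.76947528e+01,  6.33143401e-02,
        5.04438090e-02,  2.38125858e-05]), 'position': array([0.15083021, 0.60649928, 0.24157551]), 'tool_rot': array([ 1.21605946e-01,  9.92578457e-01,  1.30076968e-05, -1.19299905e-05]), 'ft_force': array([-0.31539197, -0.51125236,  0.84828388]), 'moment': array([-0.06869994, -0.02191356, -0.02697034]), 'grip_force': 0.0, 'grip_width': 0.08684533301864408}
```

Run:
```python
import cv2
a=cv2.imread('pics/top0.png')[175:265,195:335]; cv2.imwrite('pics/top0c.png',cv2.resize(a,None,fx=5.6,fy=5.6,interpolation=cv2.INTER_CUBIC))
a=cv2.imread('pics/side0.png')[165:290,195:345]; cv2.imwrite('pics/side0c.png',cv2.resize(a,None,fx=4.8,fy=4.8,interpolation=cv2.INTER_CUBIC))
```

```text
(no output)
```

View pics/top0c.png

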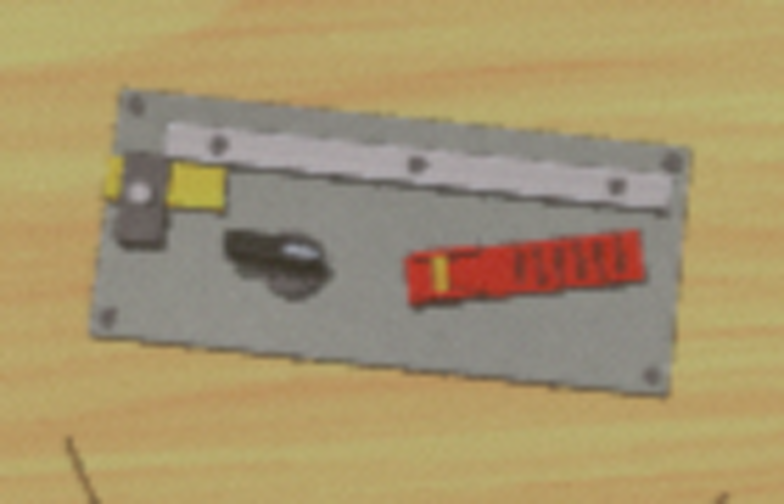

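View pics/side0c.png

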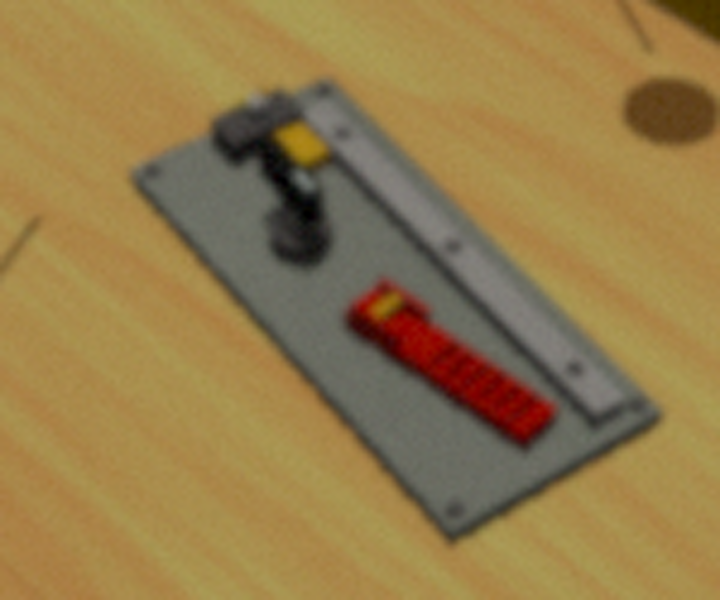

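View pics/top0.png

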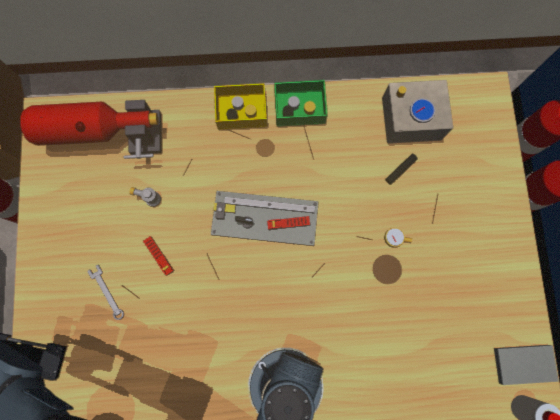

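The plate is centred near full-image pixel (265,218). The fence is on its far side (up = +x) and the stop is at the left (+y). The knob sits at about (245,221). The handle runs from the heel at about (268,225) to the tail at about (310,221), yawed roughly 11° to the plate. Next I'll measure the poses metrically.

```bash
cat > m.py <<'E'
from h import *
from scipy.optimize import least_squares
def rect(cam,im,z,x0=.25,x1=.65,y0=-.2,y1=.3,s=2000):
    # metric image: rows = x1-x, cols = y1-y
    C=np.array([[x1,y1],[x1,y0],[x0,y0],[x0,y1]]); src=proj(cam,np.c_[C,[z]*4]).astype(np.float32)
    dst=np.array([[(y1-y)*s,(x1-x)*s] for x,y in C],np.float32)
    return cv2.warpPerspective(im,cv2.getPerspectiveTransform(src,dst),(int((y1-y0)*s),int((x1-x0)*s)),flags=cv2.INTER_CUBIC)
def blob(mask,s=2000,x1=.65,y1=.3):
    mask=cv2.morphologyEx(mask,cv2.MORPH_OPEN,np.ones((9,9)))
    cs=sorted(cv2.findContours(mask,cv2.RETR_EXTERNAL,cv2.CHAIN_APPROX_NONE)[0],key=cv2.contourArea)[-3:]
    out=[]
    for c in cs[::-1]:
        (u,v),(w,h),a=cv2.minAreaRect(c); b=cv2.boxPoints(((u,v),(w,h),a))
        out.append((np.round([x1-v/s,y1-u/s],4),np.round([w/s,h/s],4),round(a,2)))
    return out
E
python3 - <<'E'
from m import *
for c in ('top','side'):
    im=cv2.imread(f'pics/{c}0.png')
    r=rect(c,im,.012); hsv=cv2.cvtColor(cv2.GaussianBlur(r,(0,0),3),cv2.COLOR_BGR2HSV)
    print(c,'plate',blob(((hsv[...,1]<70)*255).astype(np.uint8))[:2])
    for z in (.026,):
        r=rect(c,im,z); r=cv2.GaussianBlur(r,(0,0),3).astype(int)
        red=((r[...,2]>90)&(r[...,2]-r[...,1]>60)); print('handle',blob((red*255).astype(np.uint8)))
E
```

```text
top plate [(array([0.4982, 0.0318]), array([0.32  , 0.1411]), 9.46)]
handle [(array([ 0.4765, -0.0398]), array([0.0283, 0.1288]), 88.12)]
side plate [(array([0.4974, 0.0366]), array([0.332 , 0.1393]), 9.56)]
handle [(array([ 0.4767, -0.0395]), array([0.13  , 0.0319]), 0.59)]
```

```bash
cat > nav.py <<'E'
import numpy as np, sys
from rig import telemetry
from scipy.spatial.transform import Rotation as Ro
C=np.array([.498,.032]); Y=np.radians(-9.46)
M=np.array([[np.cos(Y),-np.sin(Y)],[np.sin(Y),np.cos(Y)]])
def nest(p): return (np.asarray(p)[:2]-C)@M
o=telemetry.get_obs(); R=Ro.from_quat(o['tool_rot']).as_matrix(); p=o['position']
yaw=np.degrees(np.arctan2(R[1,0],R[0,0])-Y)%360
print('t',round(o['time'],2),'nest mm',(1e3*nest(p)).round(1),'z',round(1e3*p[2],1),'yaw in nest',yaw.round(2),'F nest',(o['ft_force'][:2]@M).round(2),'Fz',round(o['ft_force'][2],2),'M',np.round(o['moment'],3),'w',round(o['grip_width']*1e3,1))
a=[float(v) for v in sys.argv[1:]]
if len(a)>=4:
    d=np.r_[C+M@(np.array(a[:2])/1e3),a[2]/1e3]-p
    print('translation',(1e3*R.T@d).round(1),'roll',round(-((a[3]-yaw+180)%360-180),2))
E
python3 nav.py -56 -74 120 180
python3 - <<'E'
from m import *
import cv2
print('tongue end',back('top',[195+226/5.6,175+190/5.6],.024),'knob',back('top',[195+277/5.6,175+250/5.6],.068))
b=[back('top',[195+u/5.6,175+v/5.6],.068) for u,v in((225,243),(328,265))]; print(b)
E
```

```text
t 0.7 nest mm [-436.9  509.6] z 241.6 yaw in nest 175.49 F nest [-0.23 -0.56] Fz 0.85 M [-0.069 -0.022 -0.027] w 86.8
translation [-425.6 -551.9  121.6] roll -4.51
tongue end [0.52779209 0.11942816 0.024     ] knob [0.48444547 0.09040195 0.068     ]
[array([0.48984056, 0.11774292, 0.068     ]), array([0.47478785, 0.06382151, 0.068     ])]
```

```bash
python3 -m creep '[{"translation":[-35,-20,5],"roll":-4.5,"gripper":87},{"translation":[-70,-40,10],"roll":-4.5,"gripper":87},{"translation":[-105,-60,15],"roll":-4.5,"gripper":87},{"translation":[-140,-80,20],"roll":-4.5,"gripper":87},{"translation":[-175,-100,25],"roll":-4.5,"gripper":87}]' 
python3 -m creep '[{"translation":[-20,-36,4],"roll":0,"gripper":87},{"translation":[-40,-72,8],"roll":0,"gripper":87},{"translation":[-60,-108,12],"roll":0,"gripper":87},{"translation":[-80,-144,16],"roll":0,"gripper":87},{"translation":[-100,-180,20],"roll":0,"gripper":87}]'
python3 nav.py -56 -74 120 180
```

```text
time: 1.12
position: [0.2975, 0.466, 0.2166]
tool_rot: [0.082, 0.997, 0.0, 0.0]
ft_force: [1.1, -0.5, -0.3]
grip_width: 0.087
grip_force: 0.0
time: 1.53
position: [0.366, 0.2715, 0.1967]
tool_rot: [0.082, 0.997, 0.0, 0.0]
ft_force: [1.2, 0.5, -0.5]
grip_width: 0.087
grip_force: 0.0
t 1.53 nest mm [-169.5  214.6] z 196.7 yaw in nest 180.02 F nest [1.11 0.65] Fz -0.52 M [-0.044 -0.01  -0.035] w 87.0
translation [-113.4 -288.7   76.6] roll 0.02
```

```bash
python3 -m creep '[{"translation":[-15,-37,8],"roll":0,"gripper":87},{"translation":[-30,-74,16],"roll":0,"gripper":87},{"translation":[-45,-111,24],"roll":0,"gripper":87},{"translation":[-60,-148,32],"roll":0,"gripper":87},{"translation":[-75,-185,40],"roll":0,"gripper":87}]' >/dev/null
python3 -m creep '[{"translation":[-13,-35,12],"roll":0,"gripper":87},{"translation":[-26,-70,24],"roll":0,"gripper":87},{"translation":[-38,-104,37],"roll":0,"gripper":87},{"translation":[-38,-104,37],"roll":0,"gripper":87}]' 
python3 nav.py -56 -74 34 180
```

```text
time: 2.28
position: [0.4326, -0.0366, 0.1183]
tool_rot: [0.086, 0.996, -0.001, 0.002]
ft_force: [0.1, 0.8, 0.0]
grip_width: 0.0869
grip_force: 0.0
t 2.28 nest mm [-53.3 -78.4] z 118.3 yaw in nest 179.6 F nest [-0.07  0.83] Fz 0.02 M [ 0.018 -0.033 -0.012] w 86.9
translation [ 3.1  4.5 84.3] roll -0.4
```

```bash
python3 -m creep '[{"translation":[3,4,30],"roll":0,"gripper":87},{"translation":[3,4,60],"roll":0,"gripper":87},{"translation":[3,4,75],"roll":0,"gripper":87},{"translation":[3,4,84],"roll":0,"gripper":87},{"translation":[3,4,84],"roll":0,"gripper":87}]' 
python3 nav.py -8 -74 34 180
python3 - <<'E'
from m import *
im=shot('side','side1'); cv2.imwrite('pics/side1c.png',cv2.resize(im[165:290,195:345],None,fx=4.8,fy=4.8,interpolation=cv2.INTER_CUBIC))
E
```

```text
time: 2.7
position: [0.4267, -0.0256, 0.0343]
tool_rot: [0.083, 0.997, 0.0, -0.001]
ft_force: [-0.7, 0.1, 0.6]
grip_width: 0.0868
grip_force: 0.0
t 2.7 nest mm [-60.9 -68.6] z 34.3 yaw in nest 179.99 F nest [-0.7  -0.02] Fz 0.63 M [ 0.056  0.036 -0.039] w 86.8
translation [-52.9  -5.4   0.2] roll -0.01
```

View pics/side1c.png

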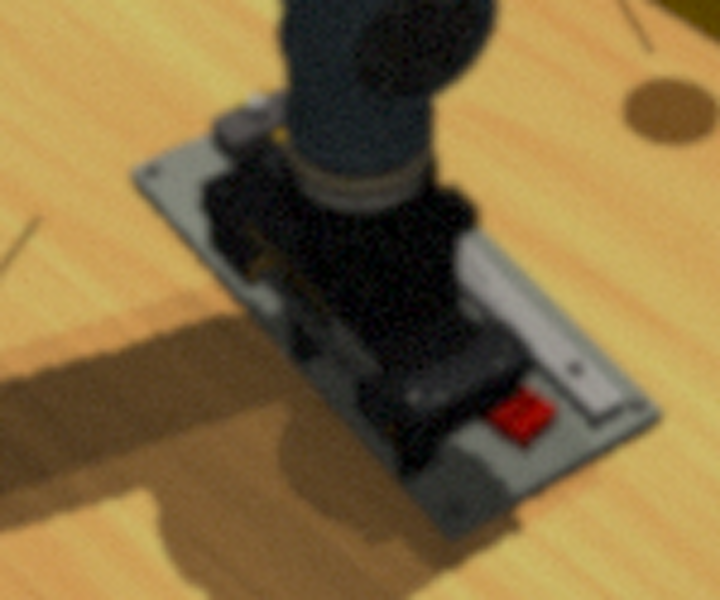

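The gripper straddles the plate's near side, and the handle's tail at (525,415) has not moved. Pushing towards the fence.

```bash
python3 -m creep '[{"translation":[-8,-5,0],"roll":0,"gripper":87},{"translation":[-16,-5,0],"roll":0,"gripper":87},{"translation":[-24,-5,0],"roll":0,"gripper":87},{"translation":[-30,-5,0],"roll":0,"gripper":87},{"translation":[-36,-5,0],"roll":0,"gripper":87}]' | grep force
python3 -m creep '[{"translation":[-4,0,0],"roll":0,"gripper":87},{"translation":[-8,0,0],"roll":0,"gripper":87},{"translation":[-12,0,0],"roll":0,"gripper":87},{"translation":[-12,0,0],"roll":0,"gripper":87}]' | grep force
python3 nav.py -8 -74 34 180
```

```text
ft_force: [-3.0, 0.3, 1.2]
grip_force: 1.4
ft_force: [-0.7, -1.2, 0.5]
grip_force: 0.4
t 3.5 nest mm [-11.1 -73.9] z 35.6 yaw in nest 179.99 F nest [-0.51 -1.3 ] Fz 0.53 M [0.036 0.132 0.015] w 86.6
translation [-3.1 -0.1  1.6] roll -0.01
```

```bash
for i in 1; do python3 -m creep '[{"translation":[-1,0,0],"roll":0,"gripper":87},{"translation":[-2,0,0],"roll":0,"gripper":87},{"translation":[-2,0,0],"roll":0,"gripper":87}]' >/dev/null; python3 nav.py; 
python3 -m creep '[{"translation":[-1,0,0],"roll":0,"gripper":87},{"translation":[-2,0,0],"roll":0,"gripper":87},{"translation":[-2,0,0],"roll":0,"gripper":87}]' >/dev/null; python3 nav.py; 
python3 -m creep '[{"translation":[-1,0,0],"roll":0,"gripper":87},{"translation":[-1,0,0],"roll":0,"gripper":87},{"translation":[-1,0,0],"roll":0,"gripper":87}]' >/dev/null; python3 nav.py; done
```

```text
t 3.75 nest mm [-10.7 -73.8] z 35.5 yaw in nest 179.99 F nest [-2.38 -0.37] Fz 1.45 M [ 0.033  0.385 -0.02 ] w 86.7
t 4.0 nest mm [ -7.7 -73.9] z 35.5 yaw in nest 179.98 F nest [-1.63  1.22] Fz -0.59 M [0.099 0.209 0.028] w 87.0
t 4.25 nest mm [ -7.4 -73.9] z 35.5 yaw in nest 179.98 F nest [-2.7   0.92] Fz -0.43 M [-0.043  0.344 -0.068] w 86.7
```

```bash
python3 -m creep '[{"translation":[-1,0,0],"roll":0,"gripper":87},{"translation":[-2,0,0],"roll":0,"gripper":87},{"translation":[-2,0,0],"roll":0,"gripper":87}]' >/dev/null; python3 nav.py; 
python3 -m creep '[{"translation":[-1,0,0],"roll":0,"gripper":87},{"translation":[-1.5,0,0],"roll":0,"gripper":87},{"translation":[-1.5,0,0],"roll":0,"gripper":87}]' >/dev/null; python3 nav.py
```

```text
t 4.5 nest mm [ -7.2 -73.8] z 35.5 yaw in nest 179.97 F nest [-4.84 -1.26] Fz 2.71 M [-0.277  0.984 -0.179] w 87.3
t 4.75 nest mm [ -7.2 -73.7] z 35.5 yaw in nest 179.97 F nest [-8.07 -2.8 ] Fz 4.8 M [-0.381  1.321 -0.212] w 87.2
```

The handle is flush on the fence: the reaction rises with no further travel, and TCP x = -7.2 gives handle x ≈ 16.3. Next I back off, rise, close the fingers and go behind the tail.

```bash
python3 -m creep '[{"translation":[8,0,0],"roll":0,"gripper":87},{"translation":[16,0,-5],"roll":0,"gripper":87},{"translation":[16,0,-40],"roll":0,"gripper":0},{"translation":[10,-35,-55],"roll":0,"gripper":0},{"translation":[0,-70,-55],"roll":0,"gripper":0}]' >/dev/null;
python3 -m creep '[{"translation":[-15,-35,0],"roll":0,"gripper":0},{"translation":[-15,-35,0],"roll":0,"gripper":0},{"translation":[-15,-35,0],"roll":0,"gripper":0},{"translation":[-15,-35,0],"roll":0,"gripper":0}]'
python3 nav.py 14.5 -172 34 180
python3 - <<'E'
from m import *
im=shot('side','side2'); shot('top','top2')
for c in('top','side'):
    im=cv2.imread(f'pics/{c}2.png'); r=cv2.GaussianBlur(rect(c,im,.026),(0,0),3).astype(int)
    print(c,blob((((r[...,2]>90)&(r[...,2]-r[...,1]>60))*255).astype(np.uint8)))
cv2.imwrite('pics/side2c.png',cv2.resize(cv2.imread('pics/side2.png')[165:290,195:345],None,fx=4.8,fy=4.8,interpolation=cv2.INTER_CUBIC))
E
```

```text
time: 5.5
position: [0.4794, -0.1462, 0.0907]
tool_rot: [0.083, 0.997, 0.0, 0.0]
ft_force: [-0.3, 0.3, 0.6]
grip_width: 0.0487
grip_force: 0.0
t 5.5 nest mm [  10.9 -178.8] z 90.7 yaw in nest 179.94 F nest [-0.35  0.29] Fz 0.64 M [-0.005  0.031  0.008] w 48.7
translation [-3.6  6.8 56.7] roll -0.06
top []
side [(array([ 0.5063, -0.0228]), array([0.0876, 0.0327]), 13.75), (array([ 0.487 , -0.0928]), array([0.017 , 0.0105]), 90.0)]
```

View pics/side2c.png

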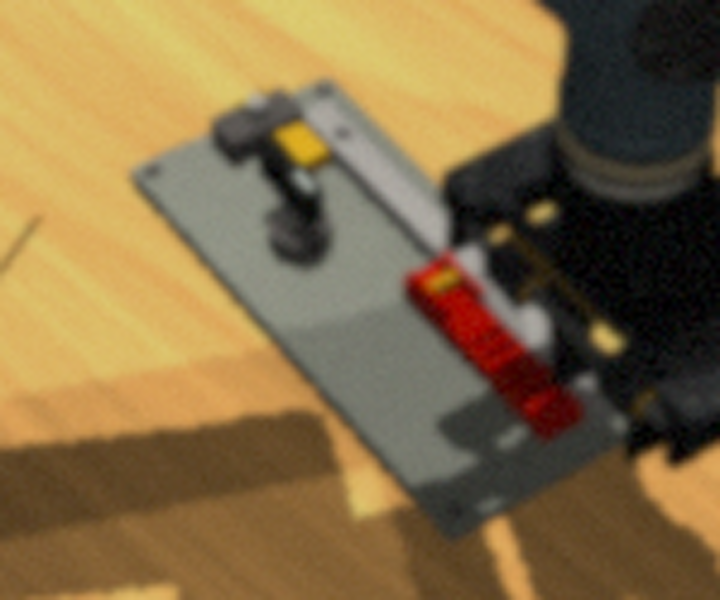

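The handle lies along the fence, with its heel at about (430,270) and its tail at about (560,430). The fingers are still closing. I'll descend behind the tail.

```bash
python3 -m creep '[{"translation":[-3,2,0],"roll":0,"gripper":0},{"translation":[-3,2,0],"roll":0,"gripper":0},{"translation":[-3,2,0],"roll":0,"gripper":0},{"translation":[-3,2,20],"roll":0,"gripper":0},{"translation":[-3,2,30],"roll":0,"gripper":0}]' >/dev/null; python3 nav.py
python3 -m creep '[{"translation":[0,0,15],"roll":0,"gripper":0},{"translation":[0,0,26],"roll":0,"gripper":0},{"translation":[0,0,26],"roll":0,"gripper":0}]' >/dev/null
python3 nav.py 14.5 -150 34.5 180
python3 - <<'E'
from m import *
from nav import nest
print([nest(back('side',[195+u/4.8,165+v/4.8],.026)).round(4) for u,v in ((410,278),(545,437),(582,408))])
E
```

```text
t 6.02 nest mm [  14.  -176.3] z 59.9 yaw in nest 180.05 F nest [0.02 1.17] Fz -0.79 M [0.04  0.059 0.01 ] w 7.1
t 6.27 nest mm [  12.7 -176.2] z 32.5 yaw in nest 180.01 F nest [-0.33  0.77] Fz -0.31 M [-0.016  0.012  0.015] w 0.6
translation [-1.8 26.2 -2. ] roll 0.01
t 6.27 nest mm [  12.7 -176.2] z 32.5 yaw in nest 180.01 F nest [-0.33  0.77] Fz -0.31 M [-0.016  0.012  0.015] w 0.6
[array([ 0.0073, -0.0157]), array([-0.0003, -0.147 ]), array([ 0.0273, -0.1428])]
```

```bash
python3 -m creep '[{"translation":[-2,5,-2],"roll":0,"gripper":0},{"translation":[-2,12,-2],"roll":0,"gripper":0},{"translation":[-2,20,-2],"roll":0,"gripper":0},{"translation":[-2,28,-2],"roll":0,"gripper":0},{"translation":[-2,36,-2],"roll":0,"gripper":0}]' >/dev/null; python3 nav.py
python3 -m creep '[{"translation":[0,8,0],"roll":0,"gripper":0},{"translation":[0,16,0],"roll":0,"gripper":0},{"translation":[0,24,0],"roll":0,"gripper":0},{"translation":[0,32,0],"roll":0,"gripper":0},{"translation":[0,40,0],"roll":0,"gripper":0}]' >/dev/null
python3 nav.py 15 -72 34.5 180
python3 - <<'E'
from m import *
im=shot('side','side3')
cv2.imwrite('pics/side3c.png',cv2.resize(im[165:290,195:345],None,fx=4.8,fy=4.8,interpolation=cv2.INTER_CUBIC))
E
```

```text
t 6.68 nest mm [  16.6 -140.2] z 37.3 yaw in nest 180.05 F nest [-1.   -2.26] Fz 1.09 M [-0.462  0.137 -0.025] w 0.4
t 7.1 nest mm [  16.2 -100.1] z 36.6 yaw in nest 180.0 F nest [ 0.2 -2. ] Fz 0.86 M [-0.422  0.106 -0.001] w 0.2
translation [ 1.2 28.1  2.1] roll -0.0
```

View pics/side3c.png

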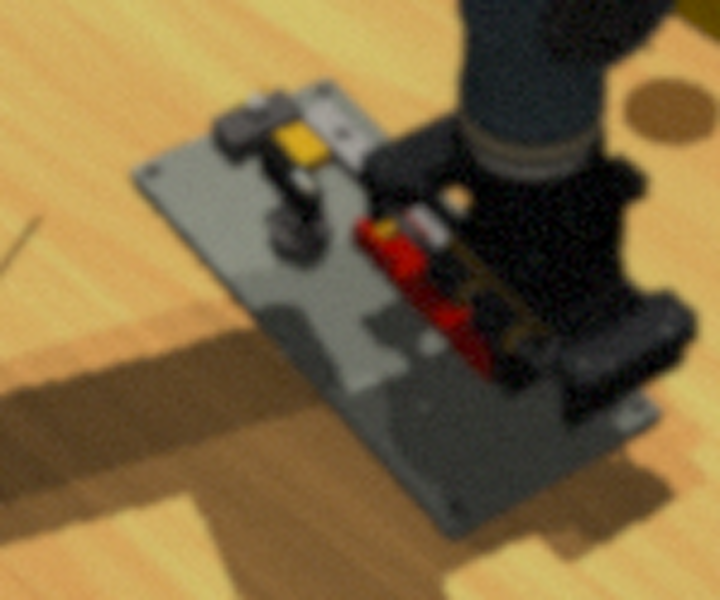

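The handle is following along the fence, heel now at about (362,228), still parallel. Push force is about 2 N. I'll continue, slower.

```bash
python3 -m creep '[{"translation":[0,6,0],"roll":0,"gripper":0},{"translation":[0,12,0],"roll":0,"gripper":0},{"translation":[0,17,0],"roll":0,"gripper":0},{"translation":[0,22,0],"roll":0,"gripper":0},{"translation":[0,27,0],"roll":0,"gripper":0}]' >/dev/null; python3 nav.py
python3 -m creep '[{"translation":[0,2,0],"roll":0,"gripper":0},{"translation":[0,4,0],"roll":0,"gripper":0},{"translation":[0,5,0],"roll":0,"gripper":0}]' >/dev/null; python3 nav.py
```

```text
t 7.57 nest mm [ 16.  -73.4] z 36.4 yaw in nest 179.98 F nest [ 0.75 -1.8 ] Fz 0.45 M [-0.341  0.031 -0.032] w 0.6
t 7.82 nest mm [ 16.  -68.5] z 36.4 yaw in nest 180.0 F nest [-0.26 -1.75] Fz -0.11 M [-0.293  0.058  0.049] w 0.3
```

```bash
python3 -m creep '[{"translation":[0,1,0],"roll":0,"gripper":0},{"translation":[0,2,0],"roll":0,"gripper":0},{"translation":[0,3,0],"roll":0,"gripper":0}]' >/dev/null; python3 nav.py
```

```text
t 8.07 nest mm [ 16.  -65.9] z 36.5 yaw in nest 179.97 F nest [-0.03 -1.33] Fz -1.02 M [-0.214  0.046 -0.033] w 0.2
```

```bash
python3 -m creep '[{"translation":[0,1,0],"roll":0,"gripper":0},{"translation":[0,2,0],"roll":0,"gripper":0},{"translation":[0,3,0],"roll":0,"gripper":0},{"translation":[0,4,0],"roll":0,"gripper":0}]' >/dev/null; python3 nav.py
```

```text
t 8.4 nest mm [ 16.1 -61.8] z 36.5 yaw in nest 179.99 F nest [ 0.37 -2.11] Fz -0.49 M [-0.197  0.044  0.006] w 0.5
```

```bash
python3 -m creep '[{"translation":[0,1,0],"roll":0,"gripper":0},{"translation":[0,2,0],"roll":0,"gripper":0},{"translation":[0,3,0],"roll":0,"gripper":0},{"translation":[0,4,0],"roll":0,"gripper":0}]' >/dev/null; python3 nav.py
```

```text
t 8.73 nest mm [ 16.1 -57.8] z 36.6 yaw in nest 179.99 F nest [ 0.43 -1.63] Fz -0.51 M [-0.211  0.024  0.065] w 0.6
```

```bash
python3 -m creep '[{"translation":[0,1,0],"roll":0,"gripper":0},{"translation":[0,2,0],"roll":0,"gripper":0},{"translation":[0,3,0],"roll":0,"gripper":0}]' >/dev/null; python3 nav.py
```

```text
t 8.98 nest mm [ 16.1 -54.8] z 36.5 yaw in nest 179.99 F nest [ 0.04 -2.16] Fz -1.39 M [-0.177  0.091 -0.015] w 0.5
```

```bash
python3 -m creep '[{"translation":[0,1,0],"roll":0,"gripper":0},{"translation":[0,2,0],"roll":0,"gripper":0},{"translation":[0,3,0],"roll":0,"gripper":0}]' >/dev/null; python3 nav.py
```

```text
t 9.23 nest mm [ 16.1 -51.7] z 36.6 yaw in nest 179.99 F nest [-1.22 -1.3 ] Fz -0.3 M [-0.228  0.014 -0.053] w 0.6
```

```bash
python3 -m creep '[{"translation":[0,1,0],"roll":0,"gripper":0},{"translation":[0,2,0],"roll":0,"gripper":0},{"translation":[0,2,0],"roll":0,"gripper":0}]' >/dev/null; python3 nav.py
```

```text
t 9.48 nest mm [ 16.1 -49.6] z 36.6 yaw in nest 179.99 F nest [-0.52 -0.21] Fz -0.06 M [-0.008  0.009  0.008] w 0.4
```

```bash
python3 -m creep '[{"translation":[0,1,0],"roll":0,"gripper":0},{"translation":[0,1,0],"roll":0,"gripper":0}]' >/dev/null; python3 nav.py
python3 -m creep '[{"translation":[0,1,0],"roll":0,"gripper":0},{"translation":[0,1,0],"roll":0,"gripper":0}]' >/dev/null; python3 nav.py;python3 - <<'E'
from m import *
im=shot('side','side4')
cv2.imwrite('pics/side4c.png',cv2.resize(im[165:290,195:345],None,fx=4.8,fy=4.8,interpolation=cv2.INTER_CUBIC))
E
```

```text
t 9.65 nest mm [ 16.2 -48.7] z 36.6 yaw in nest 179.99 F nest [-0.33 -0.46] Fz -0.55 M [-0.089  0.038 -0.051] w 0.1
t 9.82 nest mm [ 16.1 -47.8] z 36.6 yaw in nest 179.99 F nest [-0.35 -1.19] Fz -1.31 M [-0.132  0.036  0.023] w 0.4
```

View pics/side4c.png

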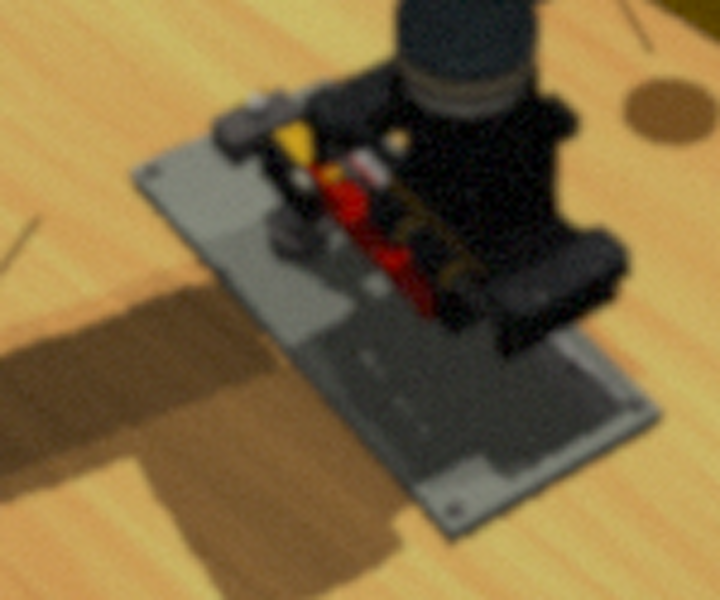

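The heel at about (318,170) is just at or short of the tongue at (298,140). I'll creep on.

```bash
python3 -m creep '[{"translation":[0,1,0],"roll":0,"gripper":0},{"translation":[0,2,0],"roll":0,"gripper":0},{"translation":[0,2,0],"roll":0,"gripper":0}]' >/dev/null; python3 nav.py
```

```text
t 10.12 nest mm [ 16.2 -45.7] z 36.6 yaw in nest 179.99 F nest [-0.7  -1.22] Fz 0.01 M [-0.23   0.062  0.014] w 0.6
```

```bash
python3 -m creep '[{"translation":[0,1,0],"roll":0,"gripper":0},{"translation":[0,1.5,0],"roll":0,"gripper":0},{"translation":[0,1.5,0],"roll":0,"gripper":0}]' >/dev/null; python3 nav.py
```

```text
t 10.37 nest mm [ 16.2 -44.3] z 36.6 yaw in nest 180.0 F nest [-0.11 -1.05] Fz 0.63 M [-0.241  0.054  0.035] w 0.2
```

```bash
python3 -m creep '[{"translation":[0,1,0],"roll":0,"gripper":0},{"translation":[0,1.5,0],"roll":0,"gripper":0},{"translation":[0,1.5,0],"roll":0,"gripper":0}]' >/dev/null; python3 nav.py
```

```text
t 10.62 nest mm [ 16.2 -43.3] z 36.6 yaw in nest 180.04 F nest [-0.65 -4.74] Fz 0.5 M [-0.855  0.272  0.046] w 0.5
```

Contact. I'll press to about 10 N and hold.

```bash
python3 -m creep '[{"translation":[0,0.5,0],"roll":0,"gripper":0},{"translation":[0,1,0],"roll":0,"gripper":0},{"translation":[0,1,0],"roll":0,"gripper":0}]' >/dev/null; python3 nav.py
```

```text
t 10.87 nest mm [ 16.2 -43.3] z 36.6 yaw in nest 180.08 F nest [-1.36 -8.77] Fz 0.75 M [-1.595  0.455 -0.02 ] w 0.2
```

```bash
python3 -m creep '[{"translation":[0,0.5,0],"roll":0,"gripper":0},{"translation":[0,1,0],"roll":0,"gripper":0},{"translation":[0,1,0],"roll":0,"gripper":0}]' >/dev/null; python3 nav.py
```

```text
t 11.12 nest mm [ 16.2 -43.2] z 36.6 yaw in nest 180.13 F nest [ -0.54 -13.57] Fz 0.69 M [-2.32   0.622 -0.046] w 0.3
```

```bash
python3 -m creep '[{"translation":[0,0,0],"roll":0,"gripper":0},{"translation":[0,0,0],"roll":0,"gripper":0},{"translation":[0,0,0],"roll":0,"gripper":0},{"translation":[0,0,0],"roll":0,"gripper":0}]' >/dev/null; python3 nav.py
python3 -m creep '[{"translation":[0,-3,0],"roll":0,"gripper":0},{"translation":[0,-20,0],"roll":0,"gripper":0},{"translation":[10,-30,-30],"roll":7,"gripper":0},{"translation":[40,-50,-60],"roll":14,"gripper":0},{"translation":[80,-60,-70],"roll":21,"gripper":0}]' >/dev/null
python3 -m creep '[{"translation":[35,-15,0],"roll":7,"gripper":40},{"translation":[70,-30,0],"roll":14,"gripper":40},{"translation":[100,-45,0],"roll":21,"gripper":40},{"translation":[100,-45,0],"roll":28,"gripper":40}]' >/dev/null
python3 nav.py
python3 - <<'E'
from m import *
from nav import nest
for c in ('top','side'):
    im=shot(c,c+'5')
    r=cv2.GaussianBlur(rect(c,im,.026),(0,0),3).astype(int)
    print(c,[(b,1e3*nest(b[0])) for b in blob((((r[...,2]>90)&(r[...,2]-r[...,1]>60))*255).astype(np.uint8))])
a=cv2.resize(cv2.imread('pics/top5.png')[180:260,200:330],None,fx=6,fy=6,interpolation=cv2.INTER_CUBIC)
cv2.imwrite('pics/top5c.png',a)
E
```

```text
t 11.45 nest mm [ 16.2 -43.2] z 36.6 yaw in nest 180.11 F nest [ -1.33 -13.13] Fz 0.86 M [-2.294  0.644  0.025] w 0.2
t 12.2 nest mm [-178.6 -102.7] z 105.4 yaw in nest 130.55 F nest [-0.47  0.73] Fz 0.25 M [-0.044  0.047 -0.05 ] w 19.2
t 12.2 nest mm [-178.6 -102.7] z 105.4 yaw in nest 130.55 F nest [-0.47  0.73] Fz 0.25 M [-0.044  0.047 -0.05 ] w 19.2
top [((array([ 0.5182, -0.004 ]), array([0.0045, 0.004 ]), 90.0), array([ 25.84221614, -32.19036913]))]
side [((array([0.5185, 0.0587]), array([0.1377, 0.0346]), 12.87), array([15.83282649, 29.70625532]))]
```

View pics/top5c.png

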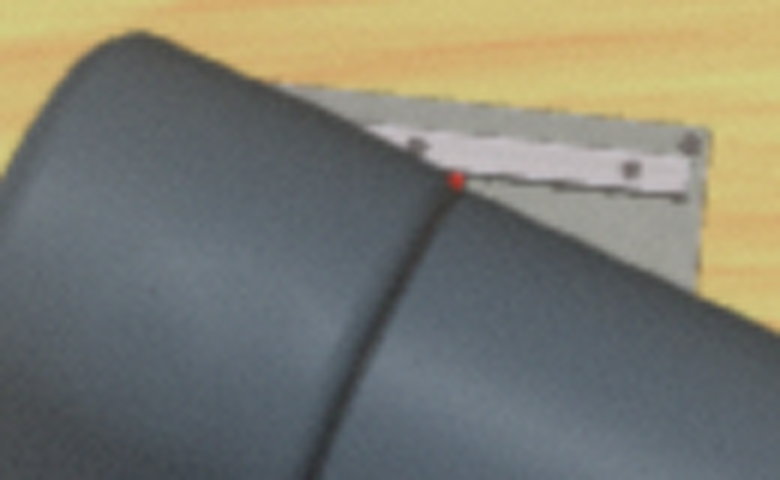

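The arm hides the handle from the top camera; only a red bit shows at (456,180). The side camera has a clear view, so I'll use that.

Run:
```python
from m import *
from nav import C,M
# rectify side5 in nest frame at z=26mm: cols=y(-60..140), rows = x (50..-40), 4px/mm
im=cv2.imread('pics/side5.png')
N=np.array([[50,-60],[50,140],[-40,140],[-40,-60]],float)
W=np.c_[N/1e3@M.T+C,[.026]*4]
d=np.array([[ (y+60)*4,(50-x)*4] for x,y in N],np.float32)
r=cv2.warpPerspective(im,cv2.getPerspectiveTransform(proj('side',W).astype(np.float32),d),(800,360),flags=cv2.INTER_CUBIC)
cv2.imwrite('pics/side5n.png',r)
g=cv2.GaussianBlur(r,(0,0),3).astype(float); s=g[...,2]-g[...,1]
ys=[];xs=[]
for c in range(4*(-20+60),4*(60+60),4):
    col=s[:,c]; j=np.argmax(np.abs(np.diff(col[40:200])))+40
    k=np.where(col[40:260]>0.5*col[100:200].max())[0]
    ys.append(c/4-60); xs.append(50-(k[0]+40)/4)
p=np.polyfit(ys,xs,1); print(p, np.round(xs[::4],1))
```

```text
t 12.3 nest mm [-169.7 -105.2] z 105.3 yaw in nest 130.91 F nest [ 0.18 -0.39] Fz 0.95 M [-0.081 -0.05  -0.009] w 27.5
[2.46425223e-03 2.83613221e+01] [28.  28.2 28.2 27.8 28.2 28.2 28.  28.5 28.8 28.8 29.  28.8 28.8 29.2
 28.8 28.5 28.8 28.5 28.  27.2]
```

View pics/side5n.png

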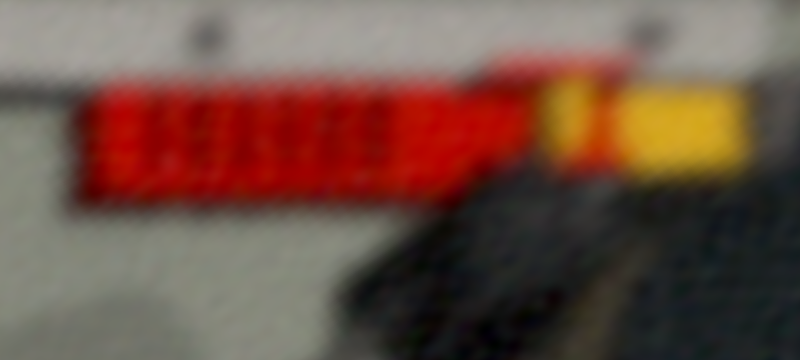

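The handle edge is straight along the fence (slope 0.0025 rad), and the heel meets the brass tongue near column 620. Now the knob.

```bash
python3 nav.py -21 60 105 83; python3 -m creep '[{"translation":[0,0,0],"roll":0,"gripper":32},{"translation":[0,0,0],"roll":0,"gripper":32},{"translation":[0,0,0],"roll":0,"gripper":32}]' ; python3 nav.py -21 60 105 83
```

```text
t 12.3 nest mm [-169.7 -105.2] z 105.3 yaw in nest 130.91 F nest [ 0.18 -0.39] Fz 0.95 M [-0.081 -0.05  -0.009] w 27.5
translation [ 27.5 220.6   0.3] roll 47.91
time: 12.55
position: [0.3163, -0.0451, 0.105]
tool_rot: [0.487, 0.873, 0.0, 0.001]
ft_force: [0.4, -0.3, 0.1]
grip_width: 0.0317
grip_force: 0.0
t 12.55 nest mm [-166.6 -106. ] z 105.0 yaw in nest 131.11 F nest [ 0.4  -0.23] Fz 0.09 M [-0.062  0.031 -0.023] w 31.7
translation [2.930e+01 2.188e+02 2.000e-01] roll 48.11
```

```bash
python3 -m creep '[{"translation":[6,36,0],"roll":7,"gripper":32},{"translation":[12,72,0],"roll":14,"gripper":32},{"translation":[18,108,0],"roll":21,"gripper":32},{"translation":[24,144,0],"roll":28,"gripper":32},{"translation":[27,180,0],"roll":35,"gripper":32}]' >/dev/null; python3 nav.py -21 60 105 83
```

```text
t 12.97 nest mm [-57.5  25.8] z 105.0 yaw in nest 100.83 F nest [ 0.9 -1.2] Fz -0.66 M [-0.171  0.074 -0.045] w 32.0
translation [26.7 42.3 -0.1] roll 17.83
```

```bash
python3 -m creep '[{"translation":[20,20,0],"roll":6,"gripper":32},{"translation":[24,38,0],"roll":12,"gripper":32},{"translation":[24,38,0],"roll":12,"gripper":32},{"translation":[24,38,0],"roll":12,"gripper":32}]' >/dev/null; python3 nav.py -21 60 60 83
python3 - <<'E'
from m import *
a=cv2.resize(shot('side','side6')[150:260,200:340],None,fx=5.4,fy=5.4,interpolation=cv2.INTER_CUBIC)
cv2.imwrite('pics/side6c.png',a)
E
```

```text
t 13.3 nest mm [-24.9  55.4] z 104.7 yaw in nest 89.31 F nest [-1.5  -0.51] Fz -0.35 M [-0.15   0.162 -0.027] w 32.0
translation [ 4.7  3.9 44.7] roll 6.31
```

View pics/side6c.png

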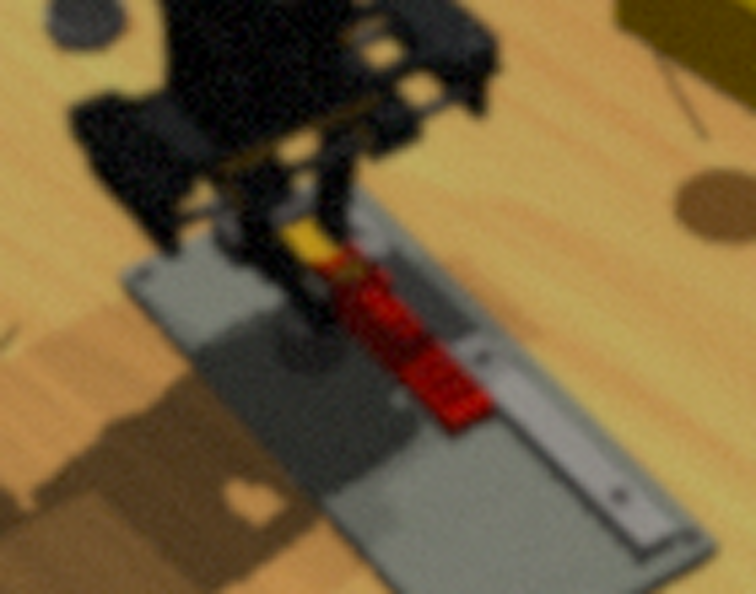

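The fingers hover over the knob at about (320,300) and the handle is undisturbed. Aligning and descending.

```bash
python3 -m creep '[{"translation":[2,2,0],"roll":3,"gripper":32},{"translation":[2,2,0],"roll":3,"gripper":32},{"translation":[2,2,0],"roll":3,"gripper":32},{"translation":[2,2,0],"roll":3,"gripper":32}]' >/dev/null; python3 nav.py -21 60 60 83
```

```text
t 13.68 nest mm [-24.4  56. ] z 104.9 yaw in nest 86.08 F nest [-0.85  0.94] Fz 0.04 M [-0.087  0.058  0.05 ] w 31.9
translation [ 4.3  3.2 44.9] roll 3.08
```

```bash
python3 -m creep '[{"translation":[4,3,0],"roll":3,"gripper":32},{"translation":[4,3,5],"roll":3,"gripper":32},{"translation":[4,3,10],"roll":3,"gripper":32},{"translation":[4,3,15],"roll":3,"gripper":32}]' >/dev/null; python3 nav.py -21 60 60 83
```

```text
t 14.02 nest mm [-20.7  60.2] z 89.4 yaw in nest 83.11 F nest [ 0.14 -0.16] Fz 0.15 M [-0.12   0.082  0.015] w 31.9
translation [-0.2 -0.3 29.4] roll 0.11
```

```bash
python3 -m creep '[{"translation":[0,0,5],"roll":0,"gripper":32},{"translation":[0,0,10],"roll":0,"gripper":32},{"translation":[0,0,15],"roll":0,"gripper":32},{"translation":[0,0,20],"roll":0,"gripper":32}]' >/dev/null; python3 nav.py -21 60 60 83
```

```text
t 14.35 nest mm [-20.3  60.4] z 69.3 yaw in nest 83.05 F nest [-0.16  0.75] Fz -0.55 M [-0.108  0.05  -0.001] w 32.1
translation [-0.5 -0.6  9.3] roll 0.05
```

No contact so far. Down 9 mm more, then close gently.

```bash
python3 -m creep '[{"translation":[0,0,5],"roll":0,"gripper":32},{"translation":[0,0,9],"roll":0,"gripper":32},{"translation":[0,0,9],"roll":0,"gripper":10},{"translation":[0,0,9],"roll":0,"gripper":10},{"translation":[0,0,9],"roll":0,"gripper":10}]' 20; python3 -m creep '[{"translation":[0,0,0],"roll":0,"gripper":10},{"translation":[0,0,0],"roll":0,"gripper":10},{"translation":[0,0,0],"roll":0,"gripper":10}]' 25; python3 nav.py -21 60 60 83
```

```text
time: 14.77
position: [0.4882, 0.095, 0.061]
tool_rot: [0.801, 0.599, 0.0, 0.0]
ft_force: [0.6, -0.2, -0.2]
grip_width: 0.0194
grip_force: 0.0
time: 15.02
position: [0.4889, 0.0948, 0.0612]
tool_rot: [0.801, 0.599, 0.001, 0.001]
ft_force: [0.9, -0.9, -2.5]
grip_width: 0.0145
grip_force: 24.6
t 15.02 nest mm [-19.3  60.5] z 61.2 yaw in nest 83.05 F nest [ 1.08 -0.7 ] Fz -2.51 M [-0.275 -0.192  0.045] w 14.5
translation [-0.7 -1.7  1.2] roll 0.05
```

```bash
python3 -m creep '[{"translation":[0,0,0],"roll":-6,"gripper":10},{"translation":[0,0,0],"roll":-12,"gripper":10},{"translation":[0,0,0],"roll":-18,"gripper":10},{"translation":[0,0,0],"roll":-24,"gripper":10},{"translation":[0,0,0],"roll":-30,"gripper":10}]' 35 >/dev/null; python3 nav.py -21 60 60 83
python3 -m creep '[{"translation":[0,0,0],"roll":-4,"gripper":10},{"translation":[0,0,0],"roll":-8,"gripper":10},{"translation":[0,0,0],"roll":-12,"gripper":10},{"translation":[0,0,0],"roll":-12,"gripper":10}]' 35 >/dev/null; python3 nav.py -21 60 60 83
```

```text
t 15.43 nest mm [-18.6  60.6] z 61.2 yaw in nest 113.27 F nest [2.23 0.48] Fz -2.69 M [-0.178 -0.325 -0.092] w 14.0
translation [ 0.4 -2.5  1.2] roll 30.27
t 15.77 nest mm [-18.3  60.7] z 61.2 yaw in nest 125.07 F nest [3.61 1.36] Fz -3.9 M [-0.02  -0.544  0.029] w 14.0
translation [ 0.9 -2.6  1.2] roll 42.07
```

```bash
python3 -m creep '[{"translation":[0,0,0],"roll":-2,"gripper":10},{"translation":[0,0,0],"roll":-4,"gripper":10},{"translation":[0,0,0],"roll":-4,"gripper":10}]' 35 >/dev/null; python3 nav.py
python3 -m creep '[{"translation":[0,0,0],"roll":-2,"gripper":10},{"translation":[0,0,0],"roll":-3,"gripper":10},{"translation":[0,0,0],"roll":-3,"gripper":10}]' 35 >/dev/null; python3 nav.py
```

```text
t 16.02 nest mm [-18.3  60.8] z 61.2 yaw in nest 128.93 F nest [4.99 0.83] Fz -3.95 M [-0.011 -0.666 -0.054] w 13.5
t 16.27 nest mm [-18.3  60.8] z 61.2 yaw in nest 131.87 F nest [5.82 1.6 ] Fz -4.69 M [-0.012 -0.716 -0.172] w 13.6
```

```bash
python3 -m creep '[{"translation":[0,0,0],"roll":-2,"gripper":10},{"translation":[0,0,0],"roll":-3,"gripper":10},{"translation":[0,0,0],"roll":-3,"gripper":10}]' 45 >/dev/null; python3 nav.py
```

```text
t 16.52 nest mm [-18.3  60.8] z 61.2 yaw in nest 134.75 F nest [5.46 0.22] Fz -3.51 M [-0.119 -0.797 -0.606] w 13.9
```

Torque is at about 0.6 N m, so the cam is tight. Hold, then release and rise.

```bash
python3 -m creep '[{"translation":[0,0,0],"roll":0,"gripper":10},{"translation":[0,0,0],"roll":0,"gripper":10},{"translation":[0,0,0],"roll":0,"gripper":10}]' >/dev/null; python3 nav.py
python3 -m creep '[{"translation":[0,0,0],"roll":0,"gripper":34},{"translation":[0,0,0],"roll":0,"gripper":34},{"translation":[0,0,0],"roll":0,"gripper":34},{"translation":[0,0,0],"roll":0,"gripper":34}]' >/dev/null; python3 nav.py
```

```text
t 16.77 nest mm [-18.3  60.8] z 61.2 yaw in nest 134.72 F nest [4.98 1.33] Fz -5.32 M [-0.136 -0.698 -0.578] w 13.4
t 17.1 nest mm [-22.1  60.3] z 60.9 yaw in nest 135.04 F nest [-0.15 -0.23] Fz 0.19 M [-0.036  0.018  0.045] w 31.0
```

```bash
python3 -m creep '[{"translation":[0,0,-10],"roll":0,"gripper":34},{"translation":[0,0,-30],"roll":0,"gripper":34},{"translation":[0,0,-60],"roll":0,"gripper":34},{"translation":[0,0,-100],"roll":0,"gripper":34},{"translation":[0,0,-130],"roll":0,"gripper":34}]' >/dev/null
python3 -m creep '[{"translation":[0,0,-20],"roll":0,"gripper":34},{"translation":[0,0,-20],"roll":0,"gripper":34},{"translation":[0,0,-20],"roll":0,"gripper":34},{"translation":[0,0,-20],"roll":0,"gripper":34}]' >/dev/null
python3 - <<'E'
from m import *
from nav import C,M
im=shot('side','side7')
N=np.array([[50,-60],[50,140],[-40,140],[-40,-60]],float)
d=np.array([[(y+60)*4,(50-x)*4] for x,y in N],np.float32)
def rec(f):
    return cv2.warpPerspective(cv2.imread(f),cv2.getPerspectiveTransform(proj('side',np.c_[N/1e3@M.T+C,[.026]*4]).astype(np.float32),d),(800,360),flags=cv2.INTER_CUBIC)
for f in ('pics/side5.png','pics/side7.png'):
    g=cv2.GaussianBlur(rec(f),(0,0),3).astype(float); s=g[...,2]-g[...,1]
    yy=np.arange(-30,45); xs=[50-np.where(s[40:260,4*(y+60)]>50)[0][:1].sum()/4-10 for y in yy]
    row=s[130,:]; k=np.where(row>50)[0]
    print(f,np.polyfit(yy[12:],xs[12:],1).round(4),'tail/heel',k[0]/4-60 if len(k) else None,k[-1]/4-60 if len(k) else None)
E
```

```text
t 17.85 nest mm [-21.4  60.3] z 210.5 yaw in nest 135.03 F nest [ 0.03 -0.02] Fz -1.1 M [-0.064  0.084 -0.076] w 33.8
pics/side5.png [1.70000e-02 2.98816e+01] tail/heel -39.75 100.5
pics/side7.png [1.20000e-02 2.89037e+01] tail/heel -39.0 62.25
```

```bash
python3 -c "
from rig import hand_in; print(hand_in())"
```

```text
the job is handed in; nothing more can be done
None
```

I handed the job in at about 18 s: the handle lies flat on the fence, its heel was pressed on the tongue at about 13 N, and the cam is turned tight at about 0.6 N m. The arm is clear; the rig gave no verdict, and the heel's contact force after clamping could not be checked.

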